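# Clamp the square housing in the crank vise

### The arm

A 7-joint arm with a two-finger parallel gripper is mounted at the origin on the work surface. World frame = base frame: x ahead of the robot, y to its left, z up, the work surface at z = 0. Lengths are in m, angles in degrees, forces in N, time in s.
With the tool pointing down it reaches from about 0.35 to 0.9 m from the base axis. Payload 8.1 kg.
Tool frame: the origin (TCP) lies midway between the tips of the shut fingers; the grasp point (between the pads) lies manip.hold_point_z behind it (manip.hold_point_z is the distance from the TCP to the grasp point, in m); z points along the fingers, y is the direction in which the jaws open and shut (so a half turn about z gives the same grasp; the last joint's range is limited). The gripper opens to 85 mm and grips with 20 to 120 N. Pads are 22 mm wide; open, the fingers measure 114 mm over their backs; the gripper's body (76 mm by 85 mm) begins 54 mm behind the grasp point. The pads swing forward as they close: fully open they stand 13 mm farther back than shut.
Start: joints at [-69.305, 24.895, 1.432, 90.138, -0.665, 64.973, -4.303], TCP at [0.28, 0.559, 0.198] pointing down, gripper open.
Joint ranges: [-149.89, 149.89], [-25.12, 119.58], [-72.63, 75.52], [4.76, 147.25], [-75.54, 255.54], [6.69, 114.76], [-157.13, 157.13]. Speed limits (degrees/s): [127.2, 127.2, 172.46, 172.46, 180, 180, 180].

### API

Orientations are given as [roll, pitch, yaw] about the fixed x, y, z axes, in that order (R = Rz(yaw) Ry(pitch) Rx(roll)).
In Python, from cell import manip, imaging, finder gives the robot as it stands.
- The arm moves only by the shell command python3 -m jog 'ROWS' [OPENING] [FORCE]. ROWS is JSON, a list that holds one entry, the list of rows, each a list of 4 numbers: the shift along the tool's x, y, z in mm, then the turn about the tool's z in degrees. A call has 1 to 10 rows; each row shifts and turns the commanded pose from where the row before left it, along the tool's axes as they then stand; what a row does not reach is not made up. A row lasts 1/12 s, in which the tool goes at most 41.7 mm and 7.16 degrees, less where a joint would pass 70% of its speed; a pose out of reach is approached as far as the arm can. A call with a gripper value outside its range is refused whole. OPENING is the closure, from -1 (fully open) to 1 (shut), set as the call begins (- or left out, the last holds). The fingers move at their own pace and stop on an object; FORCE is the grip in N (left out, the last holds). Time passes only in rows, so rows that do not move let the fingers close. It gives the time, the measured TCP pose, the force and the opening at its end, in the units of the state.
- manip.read_state(): the state, without advancing time (a new reading comes with each control period).
- imaging.snapshot(name): name is "scene" or "top" or "wrist"; returns the picture (420x560x3 uint8, red, green, blue); there is no depth.
- imaging.camera_info(name): a dict with "mtx" (3x3 intrinsics, pixels), "k1" (the pictures are not rectified: a ray, as slopes to the right and down, at radius r is drawn at 1 + k1 r^2 times it, then the intrinsics apply), "xyz" and "orientation" of the camera in the world. Camera axes: x right, y up, looking along -z (the intrinsics and any distortion apply to the point x, -y, -z); pixel columns grow to the right and rows downward; lengths in m; the calibration is good to about 2 mm. A picture is of the moment at which its call begins: read the wrist's pose just before it. camera_info takes no time and is no camera call; for the wrist camera it gives the pose at the moment of the call.
- manip.finish_job(): hands the job in, once; it reports no verdict.
Trained networks look in the newest picture that a camera, given by its name, has taken for a name from the list of things; names that differ only in an ending like _2 or _b are one class to them, and where a whole thing is asked for, a point or a joint stands for the part that bears it (a point fixed in the world has none). Each returns a list of dicts, best first, with "conf" (0 to 1); they miss things now and then, are a little off and sometimes report something else, mostly with a low value. They report only what shows in the picture. A call takes as long as a camera call. They do not tell look-alikes from the thing itself.
- finder.silhouettes(name, camera): "region" (420x560 bool, what is visible of it) and "position" ([column, row] in pixels, amid what is visible of it).
The state is a dict: "t": time; "q": joint angles; "joint_velocities": joint speeds; "joint_torque": joint torques, N m; "ee_pos": TCP position; "eef_rot": TCP orientation; "force": force on the tool from outside, world axes, zero at the start; "ft_torque": the same for the moment, N m; "grip_width": finger opening in m.
Only numpy, scipy, OpenCV 4.12 (cv2) and the standard library are available. Lean on these libraries where they do the work, as an engineer would, in place of code of your own. Each camera call takes 0.05 s, during which the arm holds its last target. There are 200 camera calls.

### The job

Stand the small square aluminium housing upright on the bed of the crank vise, in the gap between the moving jaw and the back stop, square to the jaws, and let go of it. Then take the black grip of the crank and wind it clockwise in one continuous go, without letting go on the way, until the jaw has pushed the housing against the back stop and holds it snugly; its walls are thin, so stop by feel and do not over-tighten. Let go of the crank and leave the other things on the bench alone.

Things in the scene. Friction and masses are not known exactly. Their poses are not given: they have to be found in the camera images.
- housing: Workpiece: thin-walled open-topped square-cornered aluminium box, 36 mm along its own x, 44 mm along its own y, 50 mm tall, walls 3 mm, 80 to 170 g. Starts upright on the bench left of the vise. Origin at the centre of its underside, z up. In the vise its own y (44 mm) must lie along the vise's y, either way round; the 36 mm way is left free for fingers.
- vise: Low bench vise, bolted down (place, yaw vary). Origin on the bench, z up; y runs along it from crank head to back stop, x across. Bed 80 mm wide (x), top 30 mm above the bench, y -110 to 150 mm. Crank head: 86 x 94 mm block, 88 mm tall, centred at y = -150 mm. Jaw and stop: 60 mm wide (x), tops up to 82 mm above the bench.
- load_place (a point): Middle of the open gap, on top of the bed (30 mm above the bench), 36 mm along y from the vise's origin; axes as the vise's. Set the housing's underside here, within 12 mm; the gap is at least 90 mm at the start. The back stop's face stands somewhere from y = 85 to 105 mm of the vise: set by hand, fixed, not measured, so feel for it.
- pad: Front plate of the moving jaw, 60 mm wide (x), 8 mm thick, 44 mm tall. Origin at the bottom middle of the face that touches the work; axes as the vise's; it travels to the vise's +y as the crank turns. It sits on springs: 10 N per mm, up to 8 mm back into the jaw. 8 to 60 N on the housing is right (aim at 20 to 30 N); more bends it.
- crank (a joint): Crank angle (rad), grows clockwise seen from above and moves the jaw to the stop, 44 mm a turn. Starts at 0 to 2.4; at 0 the arm points along the vise's +x and the pad's face is at y = -30 mm. 1.2 to 2.2 turns are needed. Drag about 0.2 N m (3.6 N at the grip while moving, less when paused), plus 1.3 N at the grip per 10 N of clamping. Stays where left.
- crank_axis (a point): Point on the vertical axis of the crank, 152 mm above the bench, at the mid-height of the grip; 150 mm from the vise's origin towards its -y. Axes as the vise's.
- crank_grip (a point): Middle of the crank's black upright grip: 25 mm diameter, 56 mm tall (122 to 178 mm above the bench), 55 mm from the crank's axis. It spins freely about its own upright axis, so a hand can hold it without turning while it goes round. The crank arm below it ends 120 mm above the bench.
- tube: Bystander: round aluminium tube, 42 mm diameter, 50 mm tall, upright near the housing. Origin at the centre of its underside.
- low_tray: Bystander: low square aluminium tray 50 x 50 x 22 mm, near the housing. Origin at the centre of its underside.
- screwdriver: Bystander: screwdriver lying beyond the vise.
- wrench: Bystander: wrench lying to the right of the crank, nearer the robot.
- spray: Bystander: spray can, 52 mm diameter, 150 mm tall, to the right beyond the crank.
- cup: Bystander: steel cup, 64 mm diameter, 85 mm tall, to the right of the crank.
Things that resemble listed ones, but are neither listed nor needed, are in the scene too. Leave any pink look-alike of the housing alone.

How it is judged:
By the outcome, as a careful person would: the job done as asked, in the order asked, and still so for the second after the job is handed in, with the robot touching nothing.
It also fails if it takes over 72 s, if anything falls off the work surface, if the arm or the gripper's body presses on something with over 40 N, if the wrist force passes 120 N, or if a joint passes its speed limit or range.

## Working session

There is one attempt and no reset: what is moved stays moved. The work goes in short steps, Python scripts to look and compute and a shell command to move; the robot and the scene stay as the last step left them, time stands still between calls to the robot, and variables do not carry over. Pictures are saved under pics/ and viewed, about 8 in all and at most 12, crops included, and the job is handed in when it is done.

```bash
ls; mkdir -p pics; cat > h.py <<'E'
import numpy as np, cv2
from cell import manip, imaging, finder
from scipy.spatial.transform import Rotation as R
def snap(name,fn=None):
    ci=imaging.camera_info(name); im=imaging.snapshot(name)
    if fn: cv2.imwrite('pics/'+fn,im[:,:,::-1])
    return im,ci
def rot(ci):
    o=np.array(ci['orientation'],float)
    return o if o.shape==(3,3) else R.from_euler('xyz',o,degrees=True).as_matrix()
def px2w(ci,uv,z):
    uv=np.atleast_2d(np.array(uv,float)); K=np.array(ci['mtx']); k=ci['k1']
    d=(uv-[K[0,2],K[1,2]])/[K[0,0],K[1,1]]
    s=d.copy()
    for _ in range(30): s=d/(1+k*(s**2).sum(1,keepdims=True))
    r=np.c_[s[:,0],-s[:,1],-np.ones(len(s))]@rot(ci).T
    c=np.array(ci['xyz']); return c+r*((z-c[2])/r[:,2:])
def w2px(ci,p):
    p=np.atleast_2d(p); c=(p-np.array(ci['xyz']))@rot(ci); s=np.c_[c[:,0]/-c[:,2],-c[:,1]/-c[:,2]]
    s=s*(1+ci['k1']*(s**2).sum(1,keepdims=True)); K=np.array(ci['mtx'])
    return s*[K[0,0],K[1,1]]+[K[0,2],K[1,2]]
E
python3 - <<'E'
from h import *
s=manip.read_state(); print(s, manip.hold_point_z)
a,ci=snap('top','top0.png'); print(ci)
for n in ['housing','vise','pad','crank_grip','tube','low_tray']:
    for d in finder.silhouettes(n,'top')[:3]: print(n,round(d['conf'],2),d['position'],d['region'].sum())
b,ci=snap('scene','scene0.png'); print(ci)
for n in ['housing','pad','crank_grip']:
    for d in finder.silhouettes(n,'scene')[:3]: print(n,round(d['conf'],2),d['position'],d['region'].sum())
E
```

```text
pics
{'t': 0.0, 'q': array([-69.30474951,  24.93680256,   1.43004755,  90.1885189 ,
        -0.6652131 ,  64.9724663 ,  -4.30332655]), 'joint_velocities': array([ 0.02364116, -0.06675931,  0.02326157, -0.08062072, -0.03339413,
        0.02309114, -0.0112947 ]), 'joint_torque': array([-3.06486472e-04, -6.70463705e+01,  1.02444291e+00, -3.16225398e+01,
        1.54138380e-02,  1.23330406e-02,  6.93856441e-05]), 'ee_pos': array([0.27939249, 0.55846275, 0.19712596]), 'eef_rot': array([-1.79910817e+02,  7.28533250e-03,  1.53422279e+02]), 'force': array([ 0.21223058, -0.24589427, -0.31430028]), 'ft_torque': array([ 0.00361487,  0.03286905, -0.01094494]), 'grip_width': 0.08529644859634929} 0.0187
{'mtx': array([[515.50659907,   0.        , 279.99681412],
       [  0.        , 515.50659907, 211.8445057 ],
       [  0.        ,   0.        ,   1.        ]]), 'k1': -0.121860456940972, 'xyz': array([ 0.34150405, -0.00605781,  1.30053858]), 'orientation': array([ 10.65897561,   1.46514014, -91.30353662])}
housing 0.78 [134.0, 169.9] 395
housing 0.75 [188.9, 215.9] 296
housing 0.57 [153.6, 202.4] 352
vise 0.66 [314.4, 224.3] 4558
pad 0.59 [300.5, 216.9] 51
tube 0.65 [150.0, 274.8] 229
tube 0.24 [313.8, 223.0] 5023
low_tray 0.94 [153.1, 234.5] 425
{'mtx': array([[425.37480648,   0.        , 282.48280198],
       [  0.        , 425.37480648, 207.7797169 ],
       [  0.        ,   0.        ,   1.        ]]), 'k1': -0.11469230490393577, 'xyz': array([0.86882797, 0.56035133, 0.88142689]), 'orientation': array([ 39.58427654,   0.68929148, 151.88930116])}
housing 0.91 [345.8, 353.7] 618
housing 0.85 [314.1, 404.3] 656
housing 0.7 [336.5, 313.1] 459
pad 0.83 [285.3, 211.2] 327
crank_grip 0.74 [275.2, 133.5] 215
```

```bash
python3 - <<'E'
import cv2
a=cv2.imread('pics/top0.png'); cv2.imwrite('pics/v1.png',cv2.resize(a[130:310,100:400],(800,480),interpolation=cv2.INTER_CUBIC))
b=cv2.imread('pics/scene0.png'); cv2.imwrite('pics/v2.png',cv2.resize(b[60:420,160:460],(500,600),interpolation=cv2.INTER_CUBIC))
E
```

```text
(no output)
```

View pics/v1.png

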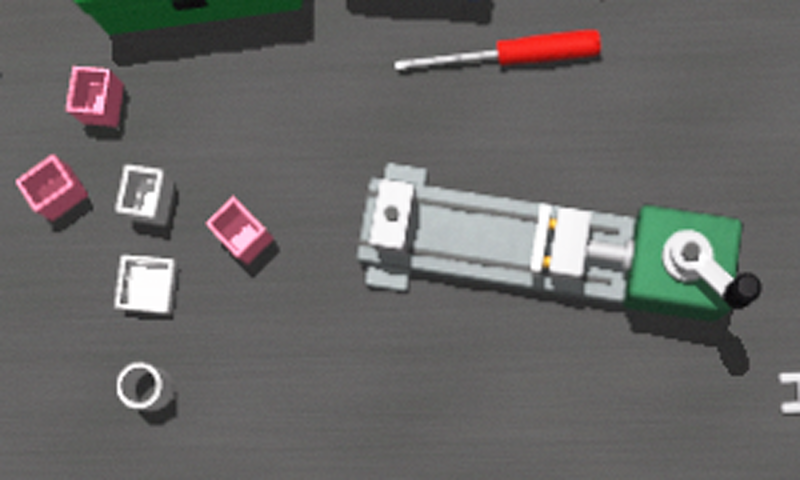

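View pics/v2.png

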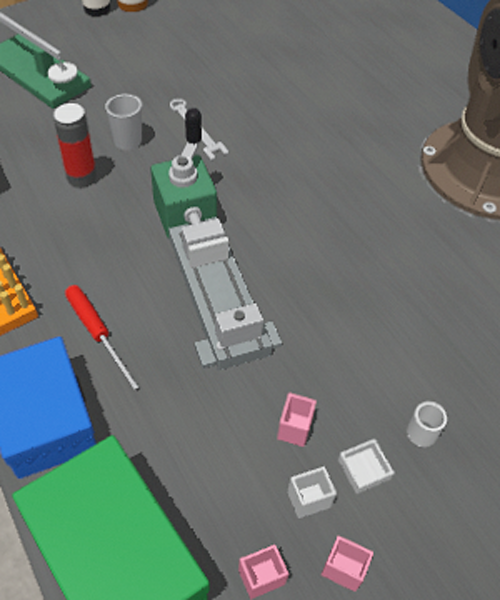

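The top view shows the white housing at about (153,201), with the tray below it at (155,236), the tube at (152,274) and pink look-alikes around it. The vise has its crank head on the right, with the hub at about (359,224), the grip at (378,238) and the back stop on the left. Next I'll fit poses from these.

```bash
python3 - <<'E'
from h import *
a=cv2.imread('pics/top0.png'); ci=imaging.camera_info('top')
f=lambda p:[100+p[0]*.375,130+p[1]*.375]
# green head
hsv=cv2.cvtColor(a,cv2.COLOR_BGR2HSV); m=((hsv[...,0]>45)&(hsv[...,0]<85)&(hsv[...,1]>90)).astype(np.uint8); m[:190]=0; m[:,:300]=0
print('green',m.sum())
from scipy.optimize import least_squares, minimize
def hull(pts): 
    z=np.zeros(m.shape,np.uint8); h=cv2.convexHull((w2px(ci,pts)*16).astype(np.int32)); cv2.fillConvexPoly(z,h,1,shift=4); return z
def box(x0,x1,y0,y1,z0,z1): return np.array([[x,y,z] for x in(x0,x1) for y in (y0,y1) for z in (z0,z1)])
def tf(p,P): c,s=np.cos(p[2]),np.sin(p[2]); return np.c_[P[:,0]*c-P[:,1]*s+p[0],P[:,0]*s+P[:,1]*c+p[1],P[:,2]]
mh=cv2.morphologyEx(m,cv2.MORPH_CLOSE,np.ones((25,25)))
head=box(-.043,.043,-.197,-.103,.03,.088)
fun=lambda p: np.abs(hull(tf(p,head)).astype(int)-mh).sum()
g=px2w(ci,[f((690,260))],.088)[0]; print('head c',g)
best=None
for yw in np.radians([-5,0,5,10]):
    c=tf([0,0,yw],np.array([[0,-.15,0]]))[0]
    r=minimize(fun,[g[0]-c[0],g[1]-c[1],yw],method='Nelder-Mead',options=dict(initial_simplex=[[g[0]-c[0]+i,g[1]-c[1]+j,yw+k] for i,j,k in [(0,0,0),(.01,0,0),(0,.01,0),(0,0,.08)]]))
    print(r.x,np.degrees(r.x[2]),r.fun)
# bed corners at z=.03 & stop/jaw corners
for n,p,z in [('stop TL',(376,182),.082),('stop TR',(412,180),.082),('stop BR',(410,247),.082),('stop BL',(372,247),.082),('padT',(541,206),.074),('padB',(531,270),.074),('grip',(743,288),.178),('hub',(690,252),.12),('head',(640,207),.088),('head',(742,222),.088),('head',(727,315),.03),('bedTR',(637,217),.03)]:
    print(n,px2w(ci,[f(p)],z)[0].round(4))
for d in finder.silhouettes('housing','top')[:0]:pass
for n,p,z in [('hTL',(124,168),.05),('hTR',(162,166),.05),('hBR',(156,212),.05),('hBL',(118,208),.05),('tray',(146,284),.02),('tube',(140,385),.05)]:
    print(n,px2w(ci,[f(p)],z)[0].round(4))
E
```

```text
green 2180
head c [ 0.52739775 -0.16666982  0.088     ]
[ 0.55772687 -0.01474329 -0.19132741] -10.962253112778495 1767.0
[ 0.56141026 -0.01637979 -0.21804245] -12.492912104470054 1770.0
[ 0.55461837 -0.01625168 -0.17098549] -9.796746942640066 1768.0
[ 0.55836233 -0.01458466 -0.19297157] -11.056456257040365 1768.0
stop TL [0.6077 0.1137 0.082 ]
stop TR [0.6086 0.0808 0.082 ]
stop BR [0.547  0.0835 0.082 ]
stop BL [0.5479 0.1178 0.082 ]
padT [ 0.5829 -0.0357  0.074 ]
padB [ 0.5244 -0.0248  0.074 ]
grip [ 0.4891 -0.1973  0.178 ]
hub [ 0.5295 -0.1628  0.12  ]
head [ 0.5768 -0.1242  0.088 ]
head [ 0.5605 -0.2152  0.088 ]
head [ 0.4837 -0.2062  0.03  ]
bedTR [ 0.5785 -0.1266  0.03  ]
hTL [0.6353 0.3565 0.05  ]
hTR [0.6361 0.3199 0.05  ]
hBR [0.592  0.3246 0.05  ]
hBL [0.5968 0.3613 0.05  ]
tray [0.5283 0.3409 0.02  ]
tube [0.4302 0.3367 0.05  ]
```

```bash
python3 - <<'E'
from h import *
from scipy.optimize import minimize
a=cv2.imread('pics/top0.png'); ci=imaging.camera_info('top')
hsv=cv2.cvtColor(a,cv2.COLOR_BGR2HSV); m=((hsv[...,0]>45)&(hsv[...,0]<85)&(hsv[...,1]>90)).astype(np.uint8); m[:190]=0; m[:,:300]=0; m[:,410:]=0;m[270:]=0
mh=cv2.morphologyEx(m,cv2.MORPH_CLOSE,np.ones((25,25)))
mh=cv2.resize(mh,None,fx=4,fy=4,interpolation=cv2.INTER_NEAREST)
def hull(pts): 
    z=np.zeros(mh.shape,np.uint8); h=cv2.convexHull(((w2px(ci,pts)*4+1.5)*16).astype(np.int32)); cv2.fillConvexPoly(z,h,1,shift=4); return z
def box(x0,x1,y0,y1,z0,z1): return np.array([[x,y,z] for x in(x0,x1) for y in (y0,y1) for z in (z0,z1)])
def tf(p,P): c,s=np.cos(p[2]),np.sin(p[2]); return np.c_[P[:,0]*c-P[:,1]*s+p[0],P[:,0]*s+P[:,1]*c+p[1],P[:,2]]
head=box(-.043,.043,-.197,-.103,.0,.088)
fun=lambda p: np.abs(hull(tf(p,head)).astype(int)-mh).sum()
for yw in np.radians([-8,-12]):
    x0=[.556,-.016,yw]
    r=minimize(fun,x0,method='Nelder-Mead',options=dict(initial_simplex=[[x0[0]+i,x0[1]+j,yw+k] for i,j,k in [(0,0,0),(.01,0,0),(0,.01,0),(0,0,.08)]]))
    print(r.x.round(4),np.degrees(r.x[2]),r.fun,mh.sum())
    p=r.x
    print('load',tf(p,np.array([[0,.036,.03]])),'axis',tf(p,np.array([[0,-.15,.152]])))
    P=np.array([[.5829,-.0357],[.5244,-.0248],[.4891,-.1973],[.5295,-.1628],[.6086,.0808],[.547,.0835]])-p[:2]
    c,s=np.cos(p[2]),np.sin(p[2]); print((P@np.array([[c,-s],[s,c]])).round(4))
w=imaging.camera_info('wrist'); s=manip.read_state(); print(w, s['ee_pos'])
E
```

```text
[ 0.561  -0.0149 -0.2009] -11.513120528979949 2777.0 24112
load [[0.56814785 0.02040216 0.03      ]] axis [[ 0.53102368 -0.16185534  0.152     ]]
[[ 0.0257 -0.016 ]
 [-0.0338 -0.017 ]
 [-0.034  -0.1931]
 [-0.0013 -0.1512]
 [ 0.0276  0.1033]
 [-0.0333  0.0936]]
[ 0.5594 -0.0152 -0.1875] -10.745153464752269 2802.0 24112
load [[0.5660627  0.02020552 0.03      ]] axis [[ 0.53138469 -0.16253319  0.152     ]]
[[ 0.027  -0.0158]
 [-0.0325 -0.016 ]
 [-0.0351 -0.192 ]
 [-0.0018 -0.1506]
 [ 0.0305  0.1035]
 [-0.0305  0.0946]]
{'mtx': array([[375.31583427,   0.        , 279.97611361],
       [  0.        , 375.31583427, 209.27400111],
       [  0.        ,   0.        ,   1.        ]]), 'k1': 0.02851700141376794, 'xyz': array([0.20703142, 0.59483569, 0.37247061]), 'orientation': array([-1.84095553e+01,  1.53880206e-02,  6.34509290e+01])} [0.27962894 0.55895512 0.19792357]
```

```bash
python3 -m jog '[[[-20,-20,0,-7],[-30,-25,0,-7],[-30,-25,0,-7],[-30,-25,0,0],[-30,-25,0,0],[-30,-25,0,0],[-30,-25,0,0],[0,0,0,0]]]' -1 40
```

```text
t: 1.27
ee_pos: [0.4489, 0.3484, 0.1982]
eef_rot: [-179.8, 0.2, 173.8]
force: [1.0, -1.0, -0.2]
grip_width: 0.0853
```

```bash
python3 -m jog '[[[-30,-8,0,0],[-35,-8,0,0],[-35,-8,0,0],[-25,0,0,0],[0,0,0,0],[0,0,0,0]]]'; python3 - <<'E'
from h import *
print(manip.read_state()['ee_pos'])
im,ci=snap('wrist','wrist1.png')
for d in finder.silhouettes('housing','wrist')[:3]: print(d['conf'],d['position'],d['region'].sum())
print(w2px(ci,[[.615,.341,.05]]))
E
```

```text
t: 1.77
ee_pos: [0.5652, 0.3195, 0.1973]
eef_rot: [-180.0, -0.0, 174.3]
force: [0.2, 0.5, 0.4]
grip_width: 0.0855
[0.56522463 0.31952294 0.19733289]
0.95 [306.3, 225.4] 2430
0.69 [365.7, 308.6] 2471
0.67 [210.0, 196.4] 2572
[[309.15834719 231.36838459]]
```

View pics/wrist1.png

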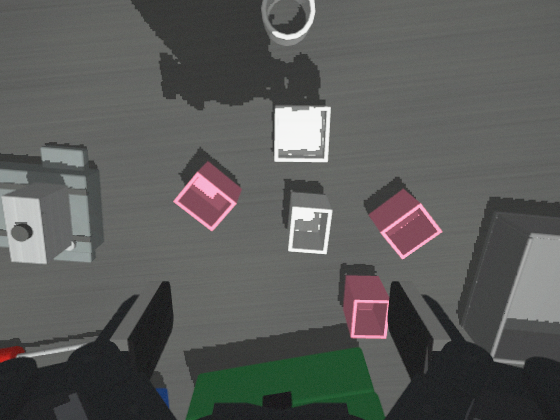

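The housing rim is at about (290–330, 194–253) in the wrist view, with the pink look-alikes to either side and the tray at (302,134). I'll zoom in to read the rim corners.

```bash
python3 - <<'E'
import cv2
b=cv2.imread('pics/wrist1.png'); cv2.imwrite('pics/v4.png',cv2.resize(b[180:265,265:355],(720,680)[:2],interpolation=cv2.INTER_CUBIC)[:600])
E
```

```text
(no output)
```

View pics/v4.png

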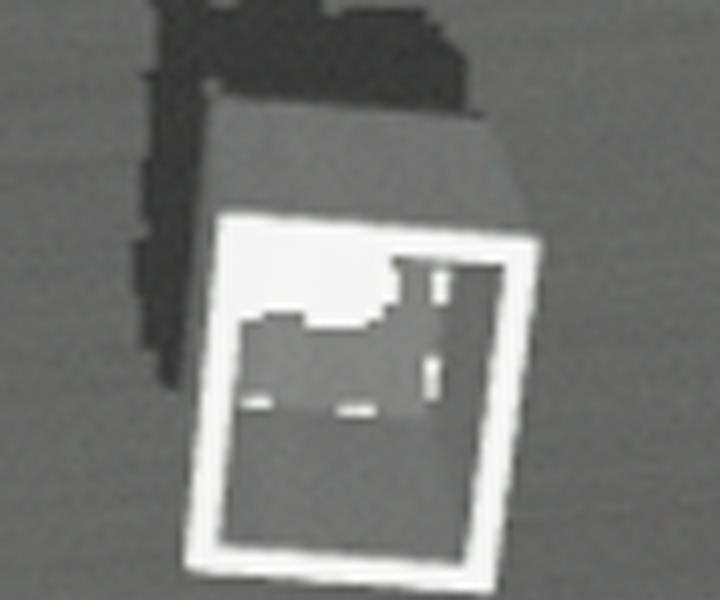

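Rim corners in the crop are (218,212), (541,240), (494,594) and (186,570). The side facing the robot shows above the rim.

```bash
python3 - <<'E'
from h import *
ci=imaging.camera_info('wrist'); s=manip.read_state()
c=np.array([(218,212),(541,240),(494,594),(186,570)])/8.+[264.6,179.6]
w=px2w(ci,c,.05)[:,:2]*1000; print(w.round(1),np.linalg.norm(w-np.roll(w,-1,0),axis=1).round(1))
ctr=w.mean(0); sh=(w[0]-w[1])+(w[3]-w[2]); lg=(w[3]-w[0])+(w[2]-w[1])
print('ctr',ctr,'short ang',np.degrees(np.arctan2(sh[1],sh[0])),'long',np.degrees(np.arctan2(lg[1],lg[0])))
yaw=s['eef_rot'][2]; y=np.radians(yaw); d=ctr-s['ee_pos'][:2]*1000
print(s['eef_rot'],s['ee_pos'],'tool dx,dy',d@[np.cos(y),np.sin(y)],d@[np.sin(y),-np.cos(y)],'tool y ang',yaw-90)
E
```

```text
[[586.9 329.1]
 [593.7 365.1]
 [637.  357.3]
 [630.5 321.5]] [36.7 44.  36.4 44.3]
ctr [612.02689281 343.24594665] short ang -100.51363883102155 long -10.009113426375507
[ 1.79993373e+02 -5.50228588e-02  1.74469612e+02] [0.56310335 0.32104639 0.19767996] tool dx,dy -46.556361196794334 26.811165046881754 tool y ang 84.46961247081032
```

```bash
python3 -m jog '[[[-24,13,20,0],[-23.5,13,20,0],[0,0,35,4.7],[0,0,35,0],[0,0,30,0],[0,0,25,0],[0,0,15,0],[0,0,6,0],[0,0,0,0],[0,0,0,0]]]' -1 30 && python3 -m jog '[[[0,0,0,0],[0,0,0,0],[0,0,0,0],[0,0,0,0],[0,0,0,0],[0,0,0,0],[0,0,0,0]]]' 1 30; python3 -c "
from cell import manip; print(manip.read_state())"
```

```text
t: 2.7
ee_pos: [0.6137, 0.3426, 0.0129]
eef_rot: [179.9, 0.0, 169.8]
force: [0.6, 0.0, 0.6]
grip_width: 0.0852
t: 3.28
ee_pos: [0.6143, 0.3419, 0.0129]
eef_rot: [179.9, 0.0, 169.7]
force: [-2.3, -0.5, 7.3]
grip_width: 0.0347
{'t': 3.2833, 'q': array([-35.75084348,  41.94775575,   3.77313972,  88.2525266 ,
        -3.30711168,  49.8361134 ,  48.90550289]), 'joint_velocities': array([-0.03630383, -0.00920257,  0.00954099, -0.0188536 ,  0.04548506,
        0.06887005,  0.00951036]), 'joint_torque': array([ 2.14648568e-01, -7.88765001e+01,  2.61411309e+00, -2.55265689e+01,
        8.22392595e-02, -5.11931330e-01,  2.93701573e-02]), 'ee_pos': array([0.61432214, 0.34192559, 0.01289321]), 'eef_rot': array([1.79946351e+02, 4.89537258e-02, 1.69717020e+02]), 'force': array([-2.3274482 , -0.53605363,  7.31030914]), 'ft_torque': array([-0.24210299,  0.31866351, -0.0021793 ]), 'grip_width': 0.034675299741837404}
```

```bash
python3 -m jog '[[[0,0,-15,0],[0,0,-25,0],[0,0,-25,7],[0,0,-25,7],[0,0,-25,7],[0,0,-20,7],[0,0,0,7],[0,0,0,7],[0,0,0,7],[0,0,0,7]]]' && python3 -m jog '[[[0,0,0,7],[0,0,0,7],[0,0,0,7],[0,0,0,7],[0,0,0,6.7],[0,0,0,0],[0,0,0,0]]]'; python3 - <<'E'
from h import *
s=manip.read_state(); y=np.radians(s['eef_rot'][2]); d=np.array([567,20.3])-s['ee_pos'][:2]*1000
print(s['q'],s['eef_rot'],s['ee_pos'],s['force'],s['grip_width'],d@[np.cos(y),np.sin(y)],d@[np.sin(y),-np.cos(y)])
E
```

```text
t: 4.12
ee_pos: [0.6136, 0.3416, 0.1468]
eef_rot: [-180.0, -0.0, 113.4]
force: [0.2, 0.1, -1.3]
grip_width: 0.0343
t: 4.7
ee_pos: [0.6136, 0.3417, 0.1466]
eef_rot: [-180.0, 0.0, 79.2]
force: [0.1, 0.4, -1.0]
grip_width: 0.0349
[-50.16094943  36.33627548  28.23907675  83.0781816  -17.97984425
  65.12412035 -29.74233283] [-1.79985906e+02  3.41673194e-02  7.92402823e+01] [0.61358095 0.34169102 0.1466025 ] [ 0.10358851  0.35041207 -1.00304179] 0.034945128302718294 -324.4367932697927 14.238707337245344
```

```bash
python3 -m jog '[[[-20,0,0,0],[-35,2,0,0],[-40,2,0,0],[-40,2,0,0],[-40,2,0,0],[-40,2,0,0],[-35,2,0,0],[-20,2,0,0],[0,0,0,0],[0,0,0,0]]]'; python3 - <<'E'
from h import *
s=manip.read_state(); print(s['ee_pos'],s['eef_rot'])
im,ci=snap('wrist','wrist2.png'); print(ci['xyz'],ci['orientation'])
E
```

```text
t: 5.53
ee_pos: [0.5763, 0.0723, 0.1474]
eef_rot: [180.0, -0.0, 79.0]
force: [-0.5, 1.0, -0.4]
grip_width: 0.0349
[0.57626182 0.07226962 0.14736796] [ 1.79966708e+02 -2.16902509e-02  7.90438638e+01]
[0.59140325 0.15139862 0.32191837] [-18.37993388  -0.05867303 -10.92525616]
```

View pics/wrist2.png

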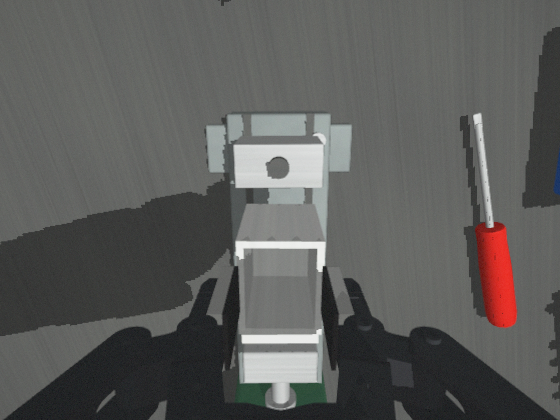

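The wrist view shows the stop top at rows 144–187, columns 234–324, and the bed end at row 113, columns 228–330. The housing rim's far edge is at row 244, columns 236–325. The pad strip is at about row 338.

```bash
python3 - <<'E'
from h import *
ci=imaging.camera_info('wrist'); s=manip.read_state()
for z,ps in [(.082,[(233,144),(325,143),(234,187),(323,187)]),(.03,[(228,113),(330,113)]),(.074,[(242,343),(319,343)]),(.074,[(242,334),(319,334)]),(.082,[(239,382),(321,382)])]:
    w=px2w(ci,ps,z)[:,:2]*1000; d=w[1]-w[0]; print(z,w.round(1).tolist(),'mid',w[:2].mean(0).round(1),'w',np.linalg.norm(d).round(1),'ang',np.degrees(np.arctan2(d[1],d[0])).round(1),'mid2',w[-2:].mean(0).round(1))
zb=s['ee_pos'][2]-.0129+.05
w=px2w(ci,[(236,244),(325,243)],zb)[:,:2]*1000; print('rim',w,np.linalg.norm(w[1]-w[0]),w.mean(0), s['ee_pos'])
E
cat > t.py <<'E'
import cv2
b=cv2.imread('pics/wrist2.png'); cv2.imwrite('pics/v6.png',cv2.resize(b[95:395,200:360],(640,1200),interpolation=cv2.INTER_CUBIC)[:])
E
python3 - <<'E'
import cv2
b=cv2.imread('pics/wrist2.png')[...,1]
print(b[95:255,262].tolist()); print(b[320:400,262].tolist()); print(b[120,215:345].tolist()); print(b[175,222:340].tolist())
E
```

```text
0.082 [[555.5, 123.6], [613.0, 113.2], [549.7, 95.9], [607.4, 84.9]] mid [584.3 118.4] w 58.4 ang -10.2 mid2 [578.6  90.4]
0.03 [[549.3, 140.5], [624.8, 126.0]] mid [587.  133.2] w 76.8 ang -10.8 mid2 [587.  133.2]
0.074 [[526.1, -30.6], [585.5, -42.0]] mid [555.8 -36.3] w 60.5 ang -10.8 mid2 [555.8 -36.3]
0.074 [[527.9, -22.5], [586.8, -33.8]] mid [557.3 -28.2] w 60.0 ang -10.8 mid2 [557.3 -28.2]
0.082 [[518.0, -59.8], [581.4, -72.0]] mid [549.7 -65.9] w 64.6 ang -10.9 mid2 [549.7 -65.9]
rim [[562.99026489  97.34898434]
 [597.83848551  91.11803761]] 35.400892327697356 [580.4143752   94.23351098] [0.57634598 0.07413704 0.14714806]
[103, 104, 107, 103, 103, 103, 102, 103, 107, 106, 106, 105, 105, 104, 104, 103, 91, 87, 98, 128, 153, 160, 164, 163, 162, 165, 166, 163, 168, 163, 164, 165, 164, 165, 165, 163, 165, 165, 165, 162, 151, 112, 110, 108, 110, 110, 110, 107, 112, 150, 213, 217, 215, 213, 213, 213, 213, 215, 214, 212, 214, 212, 208, 207, 212, 208, 211, 209, 209, 209, 209, 211, 211, 212, 210, 210, 211, 213, 214, 215, 212, 211, 211, 210, 210, 206, 208, 208, 205, 205, 207, 203, 180
[... 1225 characters left out ...]
175, 172, 174, 172, 173, 174, 175, 172, 170, 162, 135, 97, 104, 102, 99, 102, 103, 104, 101, 98, 105, 105, 103, 102, 104]
[107, 85, 60, 62, 62, 60, 65, 72, 84, 86, 85, 86, 117, 186, 211, 212, 211, 213, 214, 213, 213, 215, 213, 214, 215, 214, 215, 214, 214, 213, 214, 214, 213, 211, 214, 214, 213, 214, 214, 214, 212, 212, 211, 214, 213, 171, 111, 112, 110, 108, 109, 106, 107, 107, 110, 106, 110, 108, 109, 108, 109, 110, 108, 115, 153, 199, 212, 214, 215, 213, 214, 213, 214, 212, 215, 215, 216, 216, 215, 216, 216, 217, 216, 214, 216, 217, 217, 215, 217, 216, 215, 216, 217, 216, 217, 217, 217, 218, 219, 216, 191, 168, 173, 169, 170, 163, 131, 100, 104, 103, 102, 104, 107, 99, 101, 103, 101, 102]
```

```bash
python3 -m jog '[[[-27,0,0,0],[-26,0,15,0],[0,0,30,0],[0,0,25,0],[0,0,16,0],[0,0,10,0],[0,0,5,0],[0,0,1,0],[0,0,0,0],[0,0,0,0]]]' && python3 -m jog '[[[0,0,1,0],[0,0,0.5,0],[0,0,0,0],[0,0,0,0]]]'
```

```text
t: 6.42
ee_pos: [0.567, 0.0222, 0.0458]
eef_rot: [179.9, -0.0, 79.1]
force: [-0.2, -0.3, -0.6]
grip_width: 0.0347
t: 6.75
ee_pos: [0.5663, 0.0219, 0.0437]
eef_rot: [180.0, -0.0, 79.0]
force: [0.8, -0.1, -1.1]
grip_width: 0.0345
```

```bash
python3 -m jog '[[[0,0,0.7,0],[0,0,0,0],[0,0,0,0]]]' && python3 -m jog '[[[0,0,0.6,0],[0,0,0,0],[0,0,0,0]]]'
```

```text
t: 7.0
ee_pos: [0.5663, 0.0219, 0.0429]
eef_rot: [180.0, -0.0, 79.0]
force: [0.1, -0.2, 2.7]
grip_width: 0.0337
t: 7.25
ee_pos: [0.5664, 0.0219, 0.0428]
eef_rot: [180.0, -0.0, 79.0]
force: [-2.2, -0.5, 8.4]
grip_width: 0.0346
```

```bash
python3 -m jog '[[[0,0,0,0],[0,0,0,0],[0,0,0,0],[0,0,0,0],[0,0,0,0],[0,0,-10,0],[0,0,-25,0],[0,0,-35,0],[0,0,-40,0],[0,0,-40,0]]]' -1 && python3 -m jog '[[[0,0,-40,0],[-35,0,0,0],[-35,0,0,0],[-35,0,0,0],[0,0,0,0],[0,0,0,0]]]'; python3 - <<'E'
from h import *
s=manip.read_state(); print(s['ee_pos'],s['eef_rot'])
im,ci=snap('wrist','wrist3.png'); print(ci['xyz'])
E
```

```text
t: 8.08
ee_pos: [0.5654, 0.0214, 0.1942]
eef_rot: [-180.0, 0.0, 79.0]
force: [1.5, 0.5, 0.1]
grip_width: 0.0852
t: 8.58
ee_pos: [0.5455, -0.0839, 0.2332]
eef_rot: [179.9, 0.0, 78.7]
force: [-0.5, 1.0, 0.5]
grip_width: 0.0854
[ 0.54546166 -0.08388329  0.23315052] [1.79941380e+02 3.99712439e-03 7.87342004e+01]
[ 0.56097801 -0.00476868  0.40769998]
```

View pics/wrist3.png

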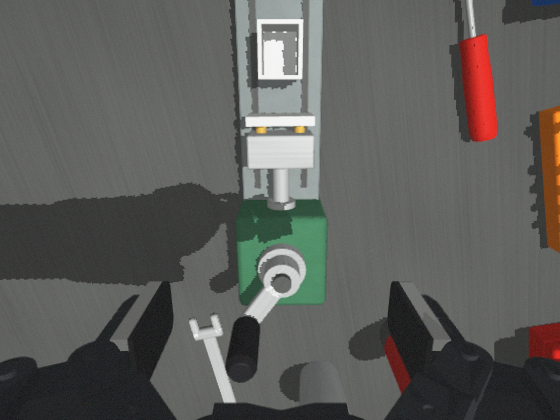

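The housing stands square in the gap at (280,49), with the pad at row 121. The crank grip runs from about (247,322) at its base to (241,365) at its top. The cup is at about (322,375).

```bash
python3 - <<'E'
from h import *
ci=imaging.camera_info('wrist')
p=np.array([559.3,-14.7]); a=np.radians(-10.8); X=np.array([np.cos(a),np.sin(a)]); Y=np.array([-np.sin(a),np.cos(a)])
for n,uv,z in [('gripTop',(241,364),.178),('gripBot',(248,325),.124),('hub',(283,284),.135),('hubbase',(282,265),.1),('cup',(322,375),.085),('hTL',(257,20),.08),('hTR',(302,19),.08),('hBR',(302,79),.08),('hBL',(259,80),.08),('headTL',(239,201),.088),('headBR',(326,303),.088),('headTR',(326,201),.088),('headBL',(237,303),.088)]:
    w=px2w(ci,[uv],z)[0,:2]*1000; d=w-p; print(n,w.round(1),'vise',(d@X).round(1),(d@Y).round(1))
im=cv2.imread('pics/wrist3.png'); 
for d in finder.silhouettes('crank_grip','wrist')[:2]:
    r,c=np.where(d['region']); print(d['conf'],d['position'],r.min(),r.max(),c.min(),c.max())
    if d['region'].sum()>100:
        w=c[r>r.max()-12]; print(w.min(),w.max())
t=finder
imaging.snapshot('top'); ct=imaging.camera_info('top')
for n in ['cup','spray','crank_grip']:
    for d in finder.silhouettes(n,'top')[:1]: print(n,d['conf'],d['position'],px2w(ct,[d['position']],.1))
E
```

```text
gripTop [ 495.3 -190.6] vise -29.9 -184.7
gripBot [ 495.1 -195.3] vise -29.2 -189.5
hub [ 534.3 -155.2] vise 1.7 -142.7
hubbase [ 533.6 -155.5] vise 1.1 -143.1
cup [ 549.2 -296.8] vise 43.0 -279.0
hTL [553.   47.2] vise -17.7 59.6
hTR [587.7  41.1] vise 17.5 60.1
hBR [580.1  -2.2] vise 18.1 16.2
hBL [545.3   3.8] vise -17.2 15.6
headTL [507.  -92.2] vise -36.9 -85.9
headBR [ 566.8 -210. ] vise 44.0 -190.4
headTR [ 582.9 -107.1] vise 40.5 -86.3
headBL [ 481.7 -193.3] vise -42.8 -190.0
0.72 [276.0, 51.5] 18 79 256 303
257 303
0.68 [242.5, 350.0] 316 382 226 259
227 255
cup 0.62 [443.9, 220.0] [[ 0.53775023 -0.36912308  0.1       ]]
spray 0.95 [420.6, 173.0] [[ 0.65412148 -0.32173513  0.1       ]]
```

```bash
python3 - <<'E'
from h import *
cs=imaging.camera_info('scene'); b=cv2.imread('pics/scene0.png')
imaging.snapshot('scene')
for d in finder.silhouettes('crank_grip','scene')[:2]:
    r,c=np.where(d['region']); print('scene',d['conf'],d['position'],r.min(),r.max(),c.min(),c.max(), px2w(cs,[d['position']],.152))
ct=imaging.camera_info('top')
# dark blob of grip in top/scene
for n,ci,f,(x,y) in [('top',ct,'top0.png',(378,238)),('scene',cs,'scene0.png',(276,134))]:
    im=cv2.imread('pics/'+f); m=(im.max(2)<45).astype(np.uint8); m2=np.zeros_like(m); m2[y-25:y+25,x-25:x+25]=m[y-25:y+25,x-25:x+25]
    k,l,st,ce=cv2.connectedComponentsWithStats(m2); i=1+np.argmax(st[1:,4]); print(n,st[i],ce[i],px2w(ci,[ce[i]],.15))
    for h in [[489.1,-197.3],[495,-188]]:
        th=np.linspace(0,6.28,40); P=np.array([[h[0]/1000+.0125*np.cos(t),h[1]/1000+.0125*np.sin(t),z] for z in(.122,.178) for t in th]); q=w2px(ci,P); print(h,q.min(0),q.max(0))
cw=imaging.camera_info('wrist'); print(cw['xyz'],cw['orientation'],manip.read_state()['ee_pos'])
for h in [[489.1,-197.3],[495,-188]]:
    P=np.array([[h[0]/1000+.0125*np.cos(t),h[1]/1000+.0125*np.sin(t),z] for z in(.122,.178) for t in th]); q=w2px(cw,P); print(h,q.min(0),q.max(0))
E
```

```text
scene 0.56 [271.9, 135.3] 125 145 270 280 [[ 0.50125762 -0.20479978  0.152     ]]
top [371 233  14  14  85] [376.87058824 240.08235294] [[ 0.48814477 -0.1978799   0.15      ]]
[489.1, -197.3] [369.26425614 232.3519938 ] [384.27791591 246.6643999 ]
[495, -188] [365.10933577 229.81856466] [379.91719499 244.23024715]
scene [271 126  10  20 148] [275.77027027 136.29054054] [[ 0.4932241  -0.19852448  0.15      ]]
[489.1, -197.3] [272.27137505 124.57122353] [282.31273442 147.29191033]
[495, -188] [271.87817036 127.32287462] [281.99948691 150.13633795]
[ 0.5614722  -0.00116631  0.40652225] [-1.84014631e+01 -1.17348357e-02 -1.08660570e+01] [ 0.54625657 -0.08032584  0.23199409]
[489.1, -197.3] [217.47064024 316.16846344] [255.63292114 388.28864824]
[495, -188] [222.27242774 306.01971895] [259.99069721 377.19891677]
```

```bash
python3 -m jog '[[[-25,-7,0,0],[-33,-9,0,0],[-33,-9,0,0],[-32,-8,0,0],[0,0,0,0],[0,0,0,0],[0,0,0,0]]]'; python3 - <<'E'
from h import *
im,cw=snap('wrist','wrist4.png'); S=[manip.read_state()['ee_pos']]
D=finder.silhouettes('crank_grip','wrist'); C=[imaging.camera_info('wrist')]
for i in range(4):
    imaging.snapshot('wrist'); C.append(imaging.camera_info('wrist')); S.append(manip.read_state()['ee_pos'])
print(np.mean(S,0),np.std(S,0)); print(np.mean([c['xyz'] for c in C],0),np.mean([c['orientation'] for c in C],0)); cw=dict(cw); cw['xyz']=np.mean([c['xyz'] for c in C],0); cw['orientation']=np.mean([c['orientation'] for c in C],0)
for d in D[:3]:
    r,c=np.where(d['region']); print(d['conf'],d['position'],r.min(),r.max(),c.min(),c.max())
th=np.linspace(0,6.28,40)
for h in [[489.1,-197.3],[495,-188],[492,-193]]:
    P=np.array([[h[0]/1000+.0125*np.cos(t),h[1]/1000+.0125*np.sin(t),z] for z in(.122,.178) for t in th]); q=w2px(cw,P); print(h,q.min(0),q.max(0))
im=cv2.imread('pics/wrist4.png'); 
E
```

```text
t: 9.57
ee_pos: [0.4906, -0.195, 0.232]
eef_rot: [-180.0, -0.0, 79.0]
force: [0.0, 0.9, 0.0]
grip_width: 0.0852
[ 0.49083795 -0.19449236  0.23193898] [9.92363860e-05 1.87586604e-04 2.11260187e-05]
[ 0.50602562 -0.11531022  0.40649094] [-1.83898181e+01 -1.39129518e-02 -1.08272658e+01]
0.75 [280.7, 212.7] 186 237 264 300
[489.1, -197.3] [258.7228603  180.84035502] [297.29427847 238.44933771]
[495, -188] [264.77417536 167.89904746] [303.86160854 223.87670508]
[492, -193] [261.76287755 174.85257353] [300.57201912 231.71238974]
```

View pics/wrist4.png

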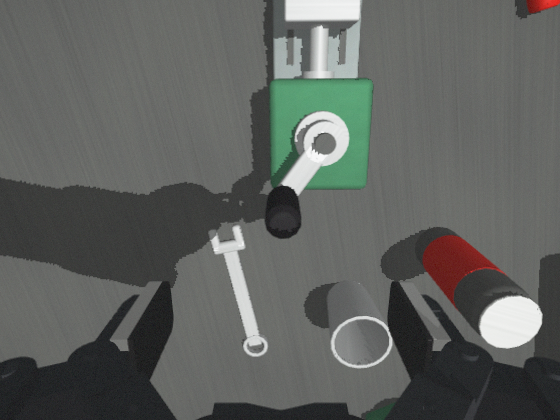

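The grip is centred at about (282,212) between the fingers, and the hub is at (323,143). The cup at (360,340) and the spray can at (510,320) are well clear. I'll correct by 2 mm, descend and close.

```bash
python3 -m jog '[[[-1.7,1.8,15,0],[0,0,25,0],[0,0,25,0],[0,0,20,0],[0,0,10,0],[0,0,4,0],[0,0,0,0],[0,0,0,0]]]' && python3 -m jog '[[[0,0,0,0],[0,0,0,0],[0,0,0,0],[0,0,0,0],[0,0,0,0],[0,0,0,0],[0,0,0,0],[0,0,0,0]]]' 1 30; python3 - <<'E'
from h import *
im,_=snap('wrist','wrist5.png')
cw=dict(mtx=imaging.camera_info('wrist')['mtx'],k1=imaging.camera_info('wrist')['k1'],xyz=[.50603,-.11531,.40649],orientation=[-18.39,-.014,-10.83])
for z in (.12,.13,.14): print(px2w(cw,[(324,144)],z)[0].round(4))
print(manip.read_state())
for a0 in [218.8]:
  for st in [5]+[12]*0: pass
E
```

```text
t: 10.53
ee_pos: [0.4924, -0.1979, 0.1339]
eef_rot: [179.9, 0.0, 79.0]
force: [0.6, -0.7, 0.5]
grip_width: 0.0852
t: 11.2
ee_pos: [0.4921, -0.1978, 0.1335]
eef_rot: [180.0, -0.0, 79.0]
force: [-0.5, -0.5, 5.2]
grip_width: 0.0223
[ 0.5309 -0.1638  0.12  ]
[ 0.53   -0.1621  0.13  ]
[ 0.5291 -0.1605  0.14  ]
{'t': 11.25, 'q': array([-10.24104841,  22.07019938,  35.2715908 , 110.16055368,
       -15.87172367,  52.56714025,  21.82068878]), 'joint_velocities': array([-0.03397975,  0.08806328,  0.04448849,  0.0021053 ,  0.02679908,
        0.04070294, -0.07866959]), 'joint_torque': array([ 1.14062042e-01, -4.85764182e+01,  7.21101969e+00, -2.52673692e+01,
        2.17472267e-02, -2.71625323e-01,  7.42059983e-04]), 'ee_pos': array([ 0.49200612, -0.19779298,  0.1334536 ]), 'eef_rot': array([ 1.79962521e+02, -3.50303322e-03,  7.90211159e+01]), 'force': array([-0.70937067,  0.39318719,  6.08551581]), 'ft_torque': array([0.12842504, 0.13242265, 0.03794793]), 'grip_width': 0.022612340208272647}
```

```bash
cat > circ.py <<'E'
import numpy as np, sys
a=float(sys.argv[1]); out=[]
for s in map(float,sys.argv[2:]):
    b=a+s; r=np.radians
    out.append([round(55*(np.cos(r(b))-np.cos(r(a))),1),round(55*(np.sin(r(b))-np.sin(r(a))),1),0,0]); a=b
print(str(out).replace(' ','').replace('.0,',',').replace('],[','],[')); print('end',a)
E
python3 circ.py 217 5 8 8 8
```

```text
[[np.float64(3.1),np.float64(-3.7),0,0],[np.float64(5.5),np.float64(-5.3),0,0],[np.float64(6.2),np.float64(-4.5),0,0],[np.float64(6.8),np.float64(-3.6),0,0]]
end 246.0
```

```bash
sed -i 's/round(55\*(np.cos.*$/float(round(55*(np.cos(r(b))-np.cos(r(a))),1)),float(round(55*(np.sin(r(b))-np.sin(r(a))),1)),0,0]); a=b/' circ.py
cat > st.py <<'E'
from h import *
import sys
s=manip.read_state(); al=float(sys.argv[1]); y=np.radians(79); f=s['force'][:2]; ft=np.array([f@[np.cos(y),np.sin(y)],f@[np.sin(y),-np.cos(y)]]); a=np.radians(al)
p=s['ee_pos'][:2]*1000-np.array([531.,-162.5]); pt=np.array([p@[np.cos(y),np.sin(y)],p@[np.sin(y),-np.cos(y)]])
print('t',s['t'],'tcp rel axis r %.1f alpha %.1f'%(np.hypot(*pt),np.degrees(np.arctan2(pt[1],pt[0]))%360),'F rad %.1f tan %.1f z %.1f'%(ft@[np.cos(a),np.sin(a)],ft@[-np.sin(a),np.cos(a)],s['force'][2]),'w %.4f'%s['grip_width'])
E
python3 -m jog '[[[3.1,-3.7,0,0],[5.5,-5.3,0,0],[6.2,-4.5,0,0],[6.8,-3.6,0,0]]]'; python3 st.py 246; python3 circ.py 246 10 12 12 12 12 12 12 12
```

```text
t: 11.58
ee_pos: [0.4786, -0.1735, 0.1335]
eef_rot: [180.0, 0.0, 79.0]
force: [-0.8, -4.2, 5.7]
grip_width: 0.0227
t 11.5833 tcp rel axis r 53.5 alpha 247.2 F rad 1.8 tan -3.9 z 5.7 w 0.0227
[[9.1,-3.1,0,0],[11.4,-1.6,0,0],[11.5,0.8,0,0],[11.1,3.2,0,0],[10.2,5.4,0,0],[8.8,7.4,0,0],[7.1,9.1,0,0],[5,10.3,0,0]]
end 340.0
```

```bash
python3 -m jog '[[[9.1,-3.1,0,0],[11.4,-1.6,0,0],[11.5,0.8,0,0],[11.1,3.2,0,0]]]'; python3 st.py 292;  python3 -m jog '[[[10.2,5.4,0,0],[8.8,7.4,0,0],[7.1,9.1,0,0],[5,10.3,0,0]]]'; python3 st.py 340; python3 circ.py 340 12 12 12 12 12 12 12 12 12 12; python3 circ.py 460 12 12 12 12 12 12 12 12 12
```

```text
t: 11.92
ee_pos: [0.4853, -0.1302, 0.1334]
eef_rot: [-179.9, -0.0, 79.0]
force: [-1.6, -3.8, 8.0]
grip_width: 0.0229
t 11.9167 tcp rel axis r 55.9 alpha 294.2 F rad -0.7 tan -4.1 z 8.0 w 0.0229
t: 12.25
ee_pos: [0.5231, -0.1052, 0.1333]
eef_rot: [-179.9, -0.0, 79.1]
force: [-4.0, -1.9, 9.6]
grip_width: 0.0226
t 12.25 tcp rel axis r 57.9 alpha 341.1 F rad -1.2 tan -4.2 z 9.6 w 0.0226
[[2.8,11.2,0,0],[0.4,11.5,0,0],[-2,11.3,0,0],[-4.3,10.7,0,0],[-6.4,9.5,0,0],[-8.3,8,0,0],[-9.8,6.1,0,0],[-10.8,3.9,0,0],[-11.4,1.6,0,0],[-11.5,-0.8,0,0]]
end 460.0
[[-11.1,-3.2,0,0],[-10.2,-5.4,0,0],[-8.8,-7.4,0,0],[-7.1,-9.1,0,0],[-5,-10.3,0,0],[-2.8,-11.2,0,0],[-0.4,-11.5,0,0],[2,-11.3,0,0],[4.3,-10.7,0,0]]
end 568.0
```

```bash
python3 -m jog '[[[2.8,11.2,0,0],[0.4,11.5,0,0],[-2,11.3,0,0],[-4.3,10.7,0,0],[-6.4,9.5,0,0]]]'; python3 st.py 400; python3 -m jog '[[[-8.3,8,0,0],[-9.8,6.1,0,0],[-10.8,3.9,0,0],[-11.4,1.6,0,0],[-11.5,-0.8,0,0]]]'; python3 st.py 460; python3 -m jog '[[[-11.1,-3.2,0,0],[-10.2,-5.4,0,0],[-8.8,-7.4,0,0],[-7.1,-9.1,0,0],[-5,-10.3,0,0]]]'; python3 st.py 520;  python3 -m jog '[[[-2.8,-11.2,0,0],[-0.4,-11.5,0,0],[2,-11.3,0,0],[4.3,-10.7,0,0]]]'; python3 st.py 568; python3 circ.py 568 12 12 12 12 12 12 12 12; python3 circ.py 664 12 12 12 12 12 6 6 6 6 6
```

```text
t: 12.67
ee_pos: [0.5746, -0.1245, 0.1333]
eef_rot: [-179.9, -0.1, 79.1]
force: [-5.0, 0.2, 11.6]
grip_width: 0.0226
t 12.6667 tcp rel axis r 57.8 alpha 37.9 F rad -3.7 tan -3.3 z 11.6 w 0.0226
t: 13.08
ee_pos: [0.5841, -0.1782, 0.1334]
eef_rot: [-179.9, -0.2, 79.1]
force: [-1.6, 5.2, 9.2]
grip_width: 0.0224
t 13.0833 tcp rel axis r 55.4 alpha 95.5 F rad -3.4 tan -4.3 z 9.2 w 0.0224
t: 13.5
ee_pos: [0.542, -0.214, 0.1335]
eef_rot: [179.9, -0.1, 79.1]
force: [4.3, 2.0, 5.1]
grip_width: 0.0226
t 13.5 tcp rel axis r 52.7 alpha 156.9 F rad -1.3 tan -4.5 z 5.1 w 0.0226
t: 13.83
ee_pos: [0.498, -0.2033, 0.1335]
eef_rot: [179.9, -0.0, 79.0]
force: [4.0, -1.2, 4.1]
grip_width: 0.0227
t 13.8333 tcp rel axis r 52.5 alpha 207.9 F rad -1.6 tan -3.9 z 4.1 w 0.0227
[[6.4,-9.5,0,0],[8.3,-8,0,0],[9.8,-6.1,0,0],[10.8,-3.9,0,0],[11.4,-1.6,0,0],[11.5,0.8,0,0],[11.1,3.2,0,0],[10.2,5.4,0,0]]
end 664.0
[[8.8,7.4,0,0],[7.1,9.1,0,0],[5,10.3,0,0],[2.8,11.2,0,0],[0.4,11.5,0,0],[-0.7,5.7,0,0],[-1.3,5.6,0,0],[-1.9,5.4,0,0],[-2.4,5.2,0,0],[-3,4.9,0,0]]
end 754.0
```

```bash
python3 -m jog '[[[6.4,-9.5,0,0],[8.3,-8,0,0],[9.8,-6.1,0,0],[10.8,-3.9,0,0]]]'; python3 st.py 616; python3 -m jog '[[[11.4,-1.6,0,0],[11.5,0.8,0,0],[11.1,3.2,0,0],[10.2,5.4,0,0]]]'; python3 st.py 664; python3 -m jog '[[[8.8,7.4,0,0],[7.1,9.1,0,0],[5,10.3,0,0],[2.8,11.2,0,0]]]'; python3 st.py 712;  python3 -m jog '[[[0.4,11.5,0,0],[-0.7,5.7,0,0],[-1.3,5.6,0,0],[-1.9,5.4,0,0]]]'; python3 st.py 742; python3 - <<'E'
from h import *
a,ct=snap('top'); b,cs=snap('scene')
A=cv2.resize(a[180:250,220:320],(560,392),interpolation=cv2.INTER_CUBIC); B=cv2.resize(b[160:290,240:340],(461,600),interpolation=cv2.INTER_CUBIC)
o=np.zeros((600,461+330,3),np.uint8); o[:,:461]=B; o[:231,461:]=cv2.resize(A,(330,231)); cv2.imwrite('pics/v8.png',o[:,:,::-1])
E
python3 circ.py 742 6 6 6 6 6 5 5 5 5 5 5 5 5 5 5 5 5 5 5
```

```text
t: 14.17
ee_pos: [0.4769, -0.1633, 0.1334]
eef_rot: [180.0, 0.0, 79.0]
force: [1.5, -4.3, 7.0]
grip_width: 0.0225
t 14.1667 tcp rel axis r 54.1 alpha 258.1 F rad -1.3 tan -4.4 z 7.0 w 0.0225
t: 14.5
ee_pos: [0.4925, -0.1209, 0.1333]
eef_rot: [-179.9, 0.0, 79.0]
force: [-0.8, -4.3, 10.5]
grip_width: 0.0226
t 14.5 tcp rel axis r 56.7 alpha 306.2 F rad -2.5 tan -3.6 z 10.5 w 0.0226
t: 14.83
ee_pos: [0.5343, -0.1045, 0.1332]
eef_rot: [-179.8, -0.0, 79.1]
force: [-3.8, -3.1, 12.4]
grip_width: 0.0229
t 14.8333 tcp rel axis r 58.1 alpha 352.3 F rad -3.3 tan -3.7 z 12.4 w 0.0229
t: 15.17
ee_pos: [0.5614, -0.113, 0.1332]
eef_rot: [-179.8, -0.1, 79.1]
force: [-3.9, 0.3, 13.6]
grip_width: 0.023
t 15.1667 tcp rel axis r 58.0 alpha 20.5 F rad -1.9 tan -3.4 z 13.6 w 0.0230
[[-2.4,5.2,0,0],[-3,4.9,0,0],[-3.5,4.6,0,0],[-3.9,4.2,0,0],[-4.3,3.8,0,0],[-3.9,2.8,0,0],[-4.1,2.4,0,0],[-4.3,2.1,0,0],[-4.5,1.7,0,0],[-4.6,1.3,0,0],[-4.7,0.9,0,0],[-4.8,0.5,0,0],[-4.8,0,0,0],[-4.8,-0.4,0,0],[-4.7,-0.8,0,0],[-4.6,-1.2,0,0],[-4.5,-1.6,0,0],[-4.4,-2,0,0],[-4.2,-2.4,0,0]]
end 842.0
```

View pics/v8.png

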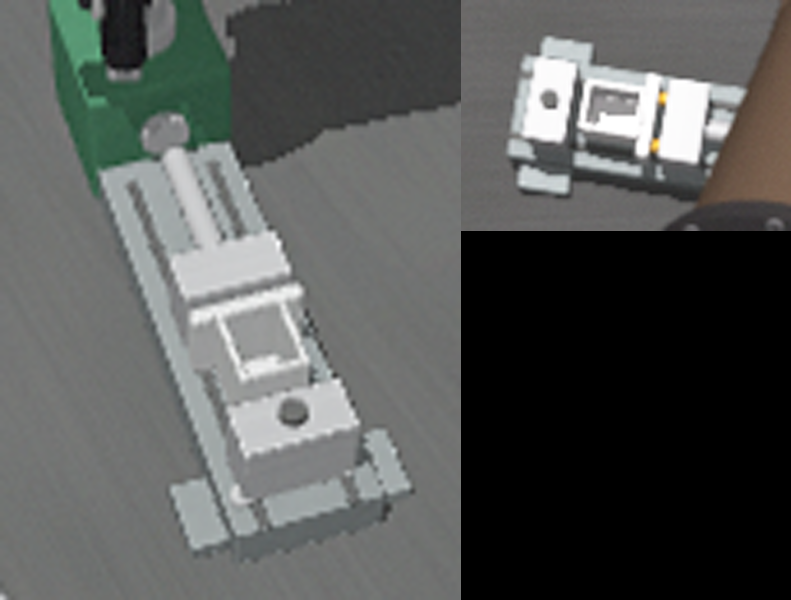

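The housing is being pushed squarely, with about 5–9 mm left to the stop. In the top view crop its left rim is at column ~582 and the stop edge at ~575. I'll step in small increments and feel the force.

```bash
python3 -m jog '[[[-2.4,5.2,0,0],[-3,4.9,0,0]]]' >/dev/null; python3 st.py 754; python3 -m jog '[[[-3.5,4.6,0,0]]]'>/dev/null; python3 st.py 760;  python3 -m jog '[[[-3.9,4.2,0,0]]]'>/dev/null; python3 st.py 766; python3 -m jog '[[[-4.3,3.8,0,0]]]'>/dev/null; python3 st.py 772; python3 -m jog '[[[-3.9,2.8,0,0]]]'>/dev/null; python3 st.py 777; python3 -m jog '[[[-4.1,2.4,0,0]]]'>/dev/null; python3 st.py 782; python3 -m jog '[[[-4.3,2.1,0,0]]]'>/dev/null; python3 st.py 787
```

```text
t 15.4333 tcp rel axis r 57.9 alpha 31.5 F rad -2.1 tan -3.4 z 13.2 w 0.0224
t 15.5167 tcp rel axis r 57.7 alpha 37.3 F rad -1.3 tan -3.9 z 12.9 w 0.0228
t 15.6 tcp rel axis r 57.5 alpha 43.0 F rad -2.3 tan -4.6 z 12.8 w 0.0226
t 15.6833 tcp rel axis r 57.4 alpha 48.6 F rad -2.0 tan -3.8 z 11.8 w 0.0225
t 15.7667 tcp rel axis r 57.2 alpha 53.6 F rad -2.6 tan -4.3 z 12.1 w 0.0226
t 15.85 tcp rel axis r 57.0 alpha 58.1 F rad -1.2 tan -3.6 z 11.9 w 0.0223
t 15.9333 tcp rel axis r 56.8 alpha 62.9 F rad -1.5 tan -3.6 z 11.5 w 0.0232
```

```bash
python3 -m jog '[[[-4.5,1.7,0,0]]]'>/dev/null; python3 st.py 792; python3 -m jog '[[[-4.6,1.3,0,0]]]'>/dev/null; python3 st.py 797;  python3 -m jog '[[[-4.7,0.9,0,0]]]'>/dev/null; python3 st.py 802; python3 -m jog '[[[-4.8,0.5,0,0]]]'>/dev/null; python3 st.py 807
```

```text
t 16.0167 tcp rel axis r 56.6 alpha 67.6 F rad -1.2 tan -4.5 z 11.8 w 0.0223
t 16.1 tcp rel axis r 56.3 alpha 72.4 F rad -1.8 tan -3.4 z 11.2 w 0.0227
t 16.1833 tcp rel axis r 56.1 alpha 77.2 F rad -1.6 tan -3.5 z 10.5 w 0.0229
t 16.2667 tcp rel axis r 55.9 alpha 82.0 F rad -1.0 tan -2.7 z 10.9 w 0.0231
```

```bash
python3 -m jog '[[[-4.8,0,0,0]]]'>/dev/null; python3 st.py 812; python3 -m jog '[[[-4.8,-0.4,0,0]]]'>/dev/null; python3 st.py 817;  python3 -m jog '[[[-4.7,-0.8,0,0]]]'>/dev/null; python3 st.py 822; python3 circ.py 827 5 5 5 5 5 5 5 5 5 5 5
```

```text
t 16.35 tcp rel axis r 55.6 alpha 86.9 F rad -1.4 tan -3.3 z 10.4 w 0.0226
t 16.4333 tcp rel axis r 55.4 alpha 91.8 F rad -0.7 tan -3.9 z 9.9 w 0.0223
t 16.5167 tcp rel axis r 55.1 alpha 96.7 F rad -0.8 tan -3.6 z 9.6 w 0.0224
[[-4.5,-1.6,0,0],[-4.4,-2,0,0],[-4.2,-2.4,0,0],[-4,-2.7,0,0],[-3.7,-3.1,0,0],[-3.4,-3.4,0,0],[-3.1,-3.6,0,0],[-2.8,-3.9,0,0],[-2.4,-4.1,0,0],[-2.1,-4.3,0,0],[-1.7,-4.5,0,0]]
end 882.0
```

```bash
python3 -m jog '[[[-4.6,-1.2,0,0]]]'>/dev/null; python3 st.py 827; python3 -m jog '[[[-4.5,-1.6,0,0]]]'>/dev/null; python3 st.py 832;  python3 -m jog '[[[-4.4,-2,0,0]]]'>/dev/null; python3 st.py 837
```

```text
t 16.6 tcp rel axis r 54.8 alpha 101.6 F rad 0.1 tan -3.5 z 8.3 w 0.0224
t 16.6833 tcp rel axis r 54.6 alpha 106.5 F rad 1.0 tan -4.8 z 8.5 w 0.0227
t 16.7667 tcp rel axis r 54.3 alpha 111.4 F rad 1.3 tan -5.5 z 7.1 w 0.0223
```

```bash
python3 -m jog '[[[-4.2,-2.4,0,0]]]'>/dev/null; python3 st.py 842
```

```text
t 16.85 tcp rel axis r 54.0 alpha 116.3 F rad 1.0 tan -7.0 z 7.5 w 0.0228
```

```bash
python3 -m jog '[[[-2.4,-1.6,0,0]]]'>/dev/null; python3 st.py 845; python3 -m jog '[[[0,0,0,0],[0,0,0,0]]]'>/dev/null; python3 st.py 845; python3 - <<'E'
from h import *
a,ct=snap('top','top2.png'); b,cs=snap('scene','scene2.png')
B=cv2.resize(b[190:290,260:340],(480,600),interpolation=cv2.INTER_CUBIC); A=cv2.resize(a[190:240,225:290],(310,238),interpolation=cv2.INTER_CUBIC)
o=np.zeros((600,790,3),np.uint8); o[:,:480]=B; o[:238,480:]=A; cv2.imwrite('pics/v9.png',o[:,:,::-1])
E
```

```text
t 16.9333 tcp rel axis r 53.9 alpha 119.6 F rad 2.7 tan -6.7 z 6.0 w 0.0225
t 17.1 tcp rel axis r 53.9 alpha 119.9 F rad 1.9 tan -3.8 z 7.4 w 0.0226
```

View pics/v9.png

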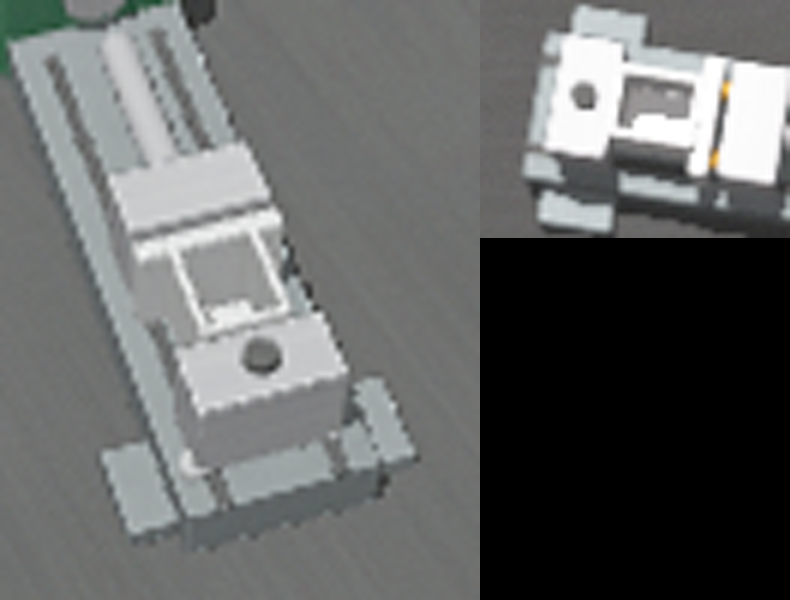

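The housing is flush against the stop, and the spring gap is visibly narrower. I'll let go with a partial opening, rise straight up, then check.

```bash
python3 -m jog '[[[0,0,0,0],[0,0,0,0],[0,0,0,0],[0,0,0,0],[0,0,0,0]]]' -0.1 && python3 st.py 845; python3 -m jog '[[[0,0,-8,0],[0,0,-15,0],[0,0,-25,0],[0,0,-30,0],[0,0,-30,0],[0,0,-20,0],[0,0,0,0],[0,0,0,0]]]'
```

```text
t: 17.62
ee_pos: [0.5703, -0.1998, 0.1327]
eef_rot: [-179.9, -0.0, 79.0]
force: [0.7, 0.0, 0.4]
grip_width: 0.0469
t 17.6167 tcp rel axis r 54.1 alpha 122.5 F rad 0.5 tan -0.5 z 0.4 w 0.0469
t: 18.28
ee_pos: [0.5714, -0.2005, 0.2627]
eef_rot: [179.8, -0.0, 79.0]
force: [-0.4, 0.8, -1.2]
grip_width: 0.0472
```

```bash
python3 -m jog '[[[20,-5,-5,0],[35,-8,0,0],[35,-8,0,0],[35,-8,0,0],[35,-8,0,0],[30,-8,0,0],[10,0,0,0],[0,0,0,0],[0,0,0,0]]]'; python3 - <<'E'
from h import *
im,ci=snap('wrist','wrist6.png'); print(ci['xyz'])
q=w2px(ci,[[.572,.05,.078]])[0].astype(int); print(q)
c=im[max(q[1]-100,0):q[1]+100,max(q[0]-110,0):q[0]+110]; cv2.imwrite('pics/v10.png',cv2.resize(c,None,fx=3,fy=3,interpolation=cv2.INTER_CUBIC)[:600,:,::-1])
print(max(q[1]-100,0),max(q[0]-110,0))
E
```

```text
t: 19.03
ee_pos: [0.5643, 0.0046, 0.2653]
eef_rot: [-179.9, 0.1, 79.1]
force: [-0.2, -0.5, 0.3]
grip_width: 0.0468
[0.57982567 0.08390004 0.43977765]
[278 122]
22 168
```

View pics/v10.png

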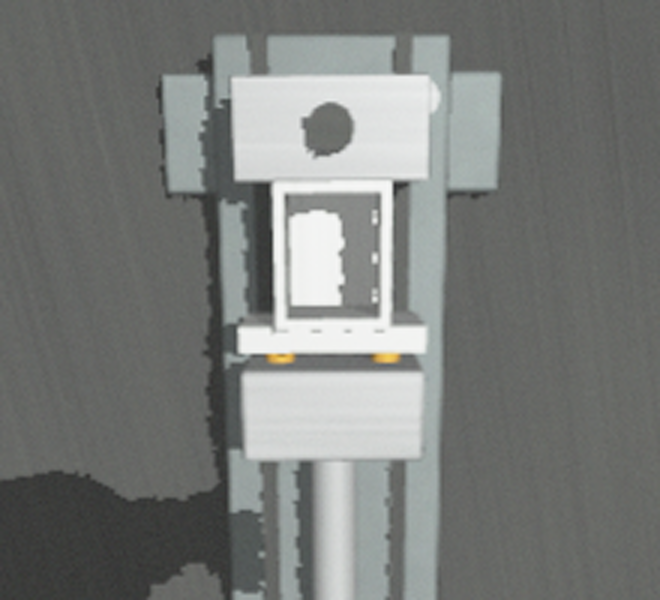

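The housing is square and flush with the stop, and the pad sits against it. I'll compare the spring gap with the relaxed state as a numeric check.

```bash
python3 - <<'E'
from h import *
ci=imaging.camera_info('wrist')
def prof(f,c,r0,r1): print(f,r0,cv2.imread('pics/'+f)[r0:r1,c[0]:c[1],0].mean(1).astype(int).tolist())
prof('wrist6.png',(268,290),124,156)
prof('wrist3.png',(268,290),110,142)
E
```

```text
wrist6.png 124 [125, 128, 131, 138, 202, 240, 240, 236, 227, 240, 240, 240, 240, 240, 236, 198, 104, 110, 110, 112, 111, 137, 197, 217, 222, 220, 218, 216, 216, 217, 217, 216]
wrist3.png 110 [163, 163, 153, 133, 131, 130, 192, 238, 241, 241, 241, 241, 241, 241, 241, 232, 162, 100, 127, 137, 118, 110, 110, 112, 111, 137, 194, 218, 224, 223, 222, 219]
```

```bash
python3 - <<'E'
from h import *
ci=dict(imaging.camera_info('wrist')); 
def gap(c,a,b):
    A=px2w(c,[(279,a)],.074)[0]; B=px2w(c,[(279,b)],.082)[0]; return np.hypot(*(A-B)[:2])*1000
def pl(c,a): return px2w(c,[(279,a)],.074)[0][:2]
c3=dict(ci); c3['xyz']=[.5612,-.003,.4071]; c3['orientation']=[-18.39,-.01,-10.85]
print('relaxed',gap(c3,126.4,135.6),'now',gap(ci,139.6,145.6))
E
```

```text
relaxed 6.877680621656684 now 4.5353361200147955
```

```bash
python3 -c "
from cell import manip; print(manip.finish_job(), manip.read_state()['t'])"
```

```text
the job is handed in; nothing more can be done
the job is handed in; nothing more can be done
```

The housing is clamped in the vise and the job is handed in, at about 19 s on the robot's clock.

**Placing:** I gripped the white housing across its 36 mm sides and set it upright on the bed, square to the jaws. By the wrist camera it stood about 2 mm from the load place along the vise. I then let go of it.

**Winding:** I held the black grip from start to finish and wound it clockwise about 628°. The force along the grip's path stayed near 3.7 N, then rose to about 7 N once the housing met the stop. I stopped there, opened the fingers and lifted clear.

**Last checks:**
- **Position:** the close-up shows the housing upright, square and flush between the pad and the back stop.
- **Clamping force:** the rise in grip force suggests about 23–25 N. The pad's springs closed by about 2.3 mm, which gives about 23 N. Both are camera or force estimates, good to a few newtons.
- **Other things:** the arm never went near the other items on the bench, but I took no final picture of them.

**Disagreement:** the first crank position from the wrist camera was 6–8 mm off the other two cameras. A closer look settled it before I took hold. Sideways force on the grip stayed under about 4 N while winding.

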